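# Lock the sliding plate of a drilling jig by feeling for its pin hole

## Task

Lock the drilling jig's sliding plate with the red-headed locating pin. First stand the pin in the collar of the plate, leaving the plate about where it is; then slide the plate gently along the jig, one way or the other, until the pin drops into the hole hidden underneath, and see that the pin is fully home, its flange down on the collar. Let go of everything, do not shove the plate hard, and do not disturb the things lying around.

Things in the scene. Friction and masses are not known exactly. Their poses are not given: they have to be found in the camera images.
- jig: blue drilling jig fixed to the worktop, 284 (own y) x 103 x 60 mm. Origin: centre of underside; z up, plate slides along its y. Under the plate, 44 mm above the worktop, is a flat steel face with one 22 mm through hole on the centre line, 24 to 36 mm from the origin towards +y or -y (unknown which), always covered by the plate; hollow below.
- plate (a joint): position (m) of the aluminium sliding plate (84 x 210 x 8 mm, top at z 53 mm) along the jig's +y: 0 mid, end stops at -0.046 and +0.046, starts within 5 mm of 0. About 3 N of friction, stays where left. The dropped pin blocks it, with some 3 mm of play either way. Pushing on can pinch the pin before it is right down: ease off, then press its head.
- collar (a point): centre of the mouth of the dark steel collar in the middle of the plate, 79 mm above the worktop; moves with the plate. Collar 44 mm outside; funnel mouth 34 mm across narrowing within 6 mm to a vertical 21 mm bore. A pin in it stands on the hidden face, 35 mm below the mouth, until it is over the hole.
- lug_plus (a point): middle of the outer face of the orange upright push lug at the +y end of the plate, 105 mm from the collar's axis, 68 mm above the worktop. Lug 56 mm across, 8 mm thick, from z 53 to 83 mm. Pushing here slides the plate towards the jig's -y; outside the lug it is free down to z 60 mm.
- lug_minus (a point): the same on the lug at the -y end of the plate; pushing here slides the plate towards +y
- stand: fixed wooden block 85 x 85 x 50 mm with a 23 mm vertical through hole in the middle, in which the pin stands at the start. Origin: centre of its underside.
- pin: loose steel locating pin, 0.14 to 0.25 kg, 102 mm long, upright. Origin: centre of the tip's end; z up to the head. Shank 18 mm across, 63 mm long, tip tapered to 12 mm over 5 mm; flange 40 mm across, 5 mm thick; red grip 28 mm across, 68 to 102 mm above the tip. Tip height: 44 mm on the hidden face, 16 mm fully home (flange on collar).
- wax_tin: yellow tin, 70 mm across, 63 mm tall, a bystander. Origin: centre of its underside.
- tape_measure: yellow tape measure standing up, 34 x 80 x 68 mm, a bystander. Origin: centre of its underside.
- sanding_block: brown sanding block, 63 x 111 x 32 mm, a bystander. Origin: centre of its underside.
Not all that is in view belongs to the job. What is meant by the pin is not turquoise, and is the smaller of those in its own colour.

How it is judged:
By the outcome, as a careful person would: the job done as asked, in the order asked, and still so for the second after the job is handed in, with the robot touching nothing.
It also fails if it takes over 64 s, if anything falls off the work surface, if the arm or the gripper's body presses on something with over 40 N, if the wrist force passes 120 N, or if a joint passes its speed limit or range.

## Robot

A 7-joint arm with a two-finger parallel gripper is mounted at the origin on a cart in front of the work surface, level with it; the furniture and walls round the work are solid. World frame = base frame: x ahead of the robot, y to its left, z up, the work surface at z = 0. Lengths are in m, angles in degrees, forces in N, time in s.
With the tool pointing down it reaches from about 0.4 to 0.875 m from the base axis. Payload 6.5 kg.
Tool frame: the origin (TCP) lies at the very end of the fingers, on their centre line; the grasp point (between the pads) lies pinch_z behind it (pinch_z is the distance from the TCP to the grasp point, in m); z points along the fingers, y is the line along which they close (so a half turn about z gives the same grasp; the last joint's range is limited). The gripper opens to 88 mm and grips with 3 to 60 N. Pads are 18 mm wide; open, the fingers measure 123 mm over their backs; the gripper's body (75 mm by 187 mm) begins 45 mm behind the grasp point.
Start: joints at [-73.637, 30.733, -0.252, 88.115, 0.149, 61.152, -4.079], TCP at [0.224, 0.61, 0.239] pointing down, gripper open.
Joint ranges: [-154.64, 154.64], [-21.42, 123.67], [-72.66, 72.17], [13.99, 137.28], [-74.86, 254.86], [10.95, 109.41], [-158.01, 158.01]. Speed limits (degrees/s): [136.94, 136.94, 180, 180, 180, 180, 180].

## Interface

Orientations are given as a 3x3 rotation matrix whose columns are the frame's x, y, z axes.
In Python, from cell import get_obs, snapshot, sign_off, pinch_z gives the robot as it stands.
- The arm moves only by the tool arm_command, never from a script. Its argument "commands" is a list that holds one entry, the list of rows, each a list of 7 numbers: the shift along the tool's x, y, z in cm, then the turn, a rotation vector about the tool's x, y, z in rad, then the finger opening in cm, from 0 to 8.81. A call has 1 to 10 rows; each row shifts and turns the commanded pose from where the row before left it, along the tool's axes as they then stand; what a row does not reach is not made up. A row lasts 1/10 s, in which the tool goes at most 50 mm and 8.59 degrees, less where a joint would pass 70% of its speed; a pose out of reach is approached as far as the arm can. A call with a gripper value outside its range is refused whole. The fingers move at their own pace and stop on an object; "squeeze" is the grip in N (left out, the last holds). Time passes only in rows, so rows that do not move let the fingers close. It gives the time, the measured TCP pose, the force, the opening and the grip force at its end, in the units of the state.
- get_obs(): the state, without advancing time (a new reading comes with each control period).
- snapshot(name): name is "scene" or "top" or "wrist"; returns a dict with "image" (384x512x3 uint8, red, green, blue), "camera_matrix" (3x3 intrinsics, pixels), "R" (3x3) and "t" (3): a world point X has camera coordinates R X + t; the wrist camera has in their place "T_tool_cam" (4x4, takes a point from camera to tool coordinates, whose origin is the TCP and whose axes are the flange's). Camera axes: x right, y down, z forward; pixel columns grow to the right and rows downward; lengths in m; the calibration is good to about 2 mm. A picture is of the moment at which its call begins: read the wrist's pose just before it. There is no depth.
- sign_off(): hands the job in; it is judged then, once.
The state is a dict: "clock": time; "q": joint angles; "qvel": joint speeds; "joint_efforts": joint torques, N m; "eef_pos": TCP position; "orientation": TCP orientation; "contact_force": force on the tool from outside, world axes, zero at the start; "ft_torque": the same for the moment, N m; "grip_width": finger opening in m; "grip_force": force on a finger pad.
Only numpy, scipy, OpenCV 4.12 (cv2) and the standard library are available. Lean on these libraries where they do the work, as an engineer would, in place of code of your own. Each camera call takes 0.05 s, during which the arm holds its last target. There are 200 camera calls.

## Working session

There is one attempt and no reset: what is moved stays moved. The work goes in short steps, Python scripts to look and compute and a tool call to move; the robot and the scene stay as the last step left them, time stands still between calls to the robot, and variables do not carry over. Pictures are saved under pics/ and viewed, at most 10 in all, crops included, and the job is handed in when it is done.

Besides the shell and the picture viewer there is one more tool, called after ">>>" by a JSON object that holds its "fn" and its "kwargs", one argument or row to a line. arm_command: Moves the arm, as the interface text tells. Its arguments: {"type":"object","properties":{"commands":{"type":"array","items":{"type":"array","items":{"type":"array","items":{"type":"number"}}}},"squeeze":{"type":"number"}},"required":["commands"]}

```bash
mkdir -p pics
cat > h.py <<'E'
import numpy as np, cv2
from cell import get_obs, snapshot, sign_off, pinch_z
def save(n,im): cv2.imwrite(f'pics/{n}.png',cv2.cvtColor(np.ascontiguousarray(im),cv2.COLOR_RGB2BGR))
def ray(s,u,v,z,o=None):
    d=np.linalg.inv(s['camera_matrix'])@np.array([u,v,1.])
    if 'R' in s: R=np.array(s['R']).T; c=-R@np.array(s['t'])
    else:
        T=np.array(s['T_tool_cam']); Ro=np.array(o['orientation']); R=Ro@T[:3,:3]; c=Ro@T[:3,3]+np.array(o['eef_pos'])
    d=R@d; return c+d*(z-c[2])/d[2]
E
python3 - <<'E'
from h import *
a=snapshot('top');b=snapshot('scene')
np.save('top.npy',a,allow_pickle=True);np.save('scene.npy',b,allow_pickle=True)
save('top',cv2.resize(a['image'],(800,600)));save('scene',cv2.resize(b['image'],(800,600)))
print(pinch_z,get_obs())
E
```

```text
0.0187 {'clock': 0.1, 'q': array([-73.63709158,  30.77463546,  -0.25412879,  88.16373999,
         0.15050153,  61.15011081,  -4.0786726 ]), 'qvel': array([ 0.0472855 , -0.03374937, -0.02985477, -0.23591414,  0.00623302,
        0.00210367, -0.02545495]), 'joint_efforts': array([ 3.09809460e-03, -5.72080851e+01,  9.94032025e-01, -2.52227712e+01,
       -5.62312582e-02,  1.35099533e-02,  6.67721520e-05]), 'eef_pos': array([0.22380932, 0.60968154, 0.23791881]), 'orientation': array([[-9.38791524e-01,  3.44485582e-01, -3.97737284e-04],
       [ 3.44485784e-01,  9.38790357e-01, -1.48662173e-03],
       [-1.38727827e-04, -1.53264272e-03, -9.99998816e-01]]), 'contact_force': array([ 0.52878015,  0.05920964, -0.15187676]), 'ft_torque': array([-0.00447609,  0.03466393, -0.0063354 ]), 'grip_force': 0.0, 'grip_width': 0.08827279549000432}
```

View pics/top.png

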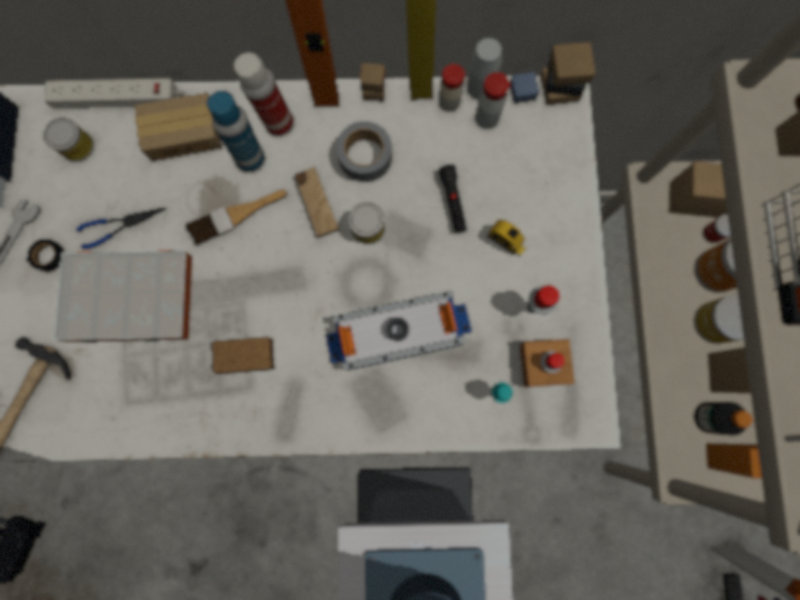

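View pics/scene.png

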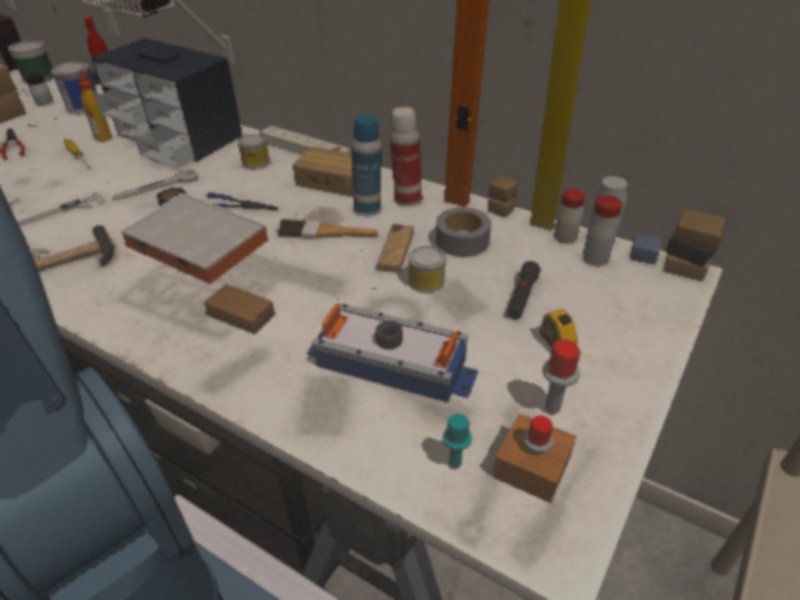

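Run:
```python
from h import *
a=np.load('top.npy',allow_pickle=True).item();b=np.load('scene.npy',allow_pickle=True).item()
for n,s in (('top',a),('scene',b)):
    h=cv2.cvtColor(s['image'],cv2.COLOR_RGB2HSV)
    H,S,V=h[...,0].astype(int),h[...,1],h[...,2]
    M={'red':((H<5)|(H>174))&(S>170)&(V>90),'orange':(H>=5)&(H<12)&(S>180)&(V>90),'turq':(H>80)&(H<95)&(S>120),'blue':(H>105)&(H<125)&(S>110)}
    for k,m in M.items():
        N,L,st,c=cv2.connectedComponentsWithStats(m.astype(np.uint8))
        for i in range(1,N):
            if st[i,4]>25:
                r=cv2.minAreaRect(np.argwhere(L==i)[:,::-1].astype(np.float32))
                z={'red':.1,'orange':.083,'turq':.09,'blue':.03}[k]
                p=ray(s,*r[0],z)
                if 0.3<p[0]<1 and abs(p[1])<.6: print(n,k,st[i],np.round(r[0],1),np.round(r[1],1),np.round(p,3))
g=a['image']; 
s=cv2.resize(b['image'][200:325,270:400],None,fx=4,fy=4,interpolation=2)
t=cv2.resize(g[170:270,200:380],(520,289),interpolation=2)
save('crop',np.vstack([s[:310,:520],t]))
for u,v in((397*.64,328*.64),): print('collar',ray(a,u,v,.079))
for u,v in((388*.64,328*.64),): print('collar s',ray(b,u,v,.079))
print('stand',ray(a,548*.64,363*.64,.05))
```

```text
top red [284  42  13  12 122] [290.   47.5] [11. 12.] [ 0.999 -0.08   0.1  ]
top red [311  47  15  14 150] [317.7  53.3] [13.2 13.5] [ 0.978 -0.163  0.1  ]
top red [345 184  12  12 110] [350.3 188.8] [11.3 10.6] [ 0.558 -0.233  0.1  ]
top red [351 226  10   9  63] [355.5 230.5] [7.6 8.5] [ 0.441 -0.24   0.1  ]
top turq [315 246  12  11 102] [320.5 251. ] [10. 11.] [ 0.387 -0.142  0.09 ]
top blue [290 196  10  18 106] [295.  204.1] [17.6  7.1] [ 0.529 -0.083  0.03 ]
top blue [210 213  10  19 107] [214.1 222.1] [17.5  7.3] [0.48 0.16 0.03]
scene red [354 218  16  13 140] [361.8 223.1] [16.1 10.4] [ 0.589 -0.22   0.1  ]
scene red [340 267  13  11 102] [346.6 271.7] [11.6 10.3] [ 0.441 -0.243  0.1  ]
scene orange [209 203  11  13  52] [214.5 209.2] [ 3.9 14.1] [0.466 0.111 0.083]
scene orange [283 213   9  15  41] [288. 220.] [ 3.4 15.1] [ 0.526 -0.062  0.083]
scene turq [288 265  12  11  99] [293.5 270. ] [10. 11.] [ 0.396 -0.146  0.09 ]
scene turq [285 278  16  10  70] [292.9 283. ] [ 8.2 15.6] [ 0.366 -0.16   0.09 ]
scene blue [288 221   9  18  62] [292.  229.1] [ 3.5 18. ] [ 0.551 -0.063  0.03 ]
scene blue [291 236  13  16  86] [296.8 244.4] [ 8.9 15.2] [ 0.511 -0.097  0.03 ]
collar [0.50696175 0.03988716 0.079     ]
collar s [0.51008551 0.04039084 0.079     ]
stand [ 0.43906616 -0.23949729  0.05      ]
```

View pics/crop.png

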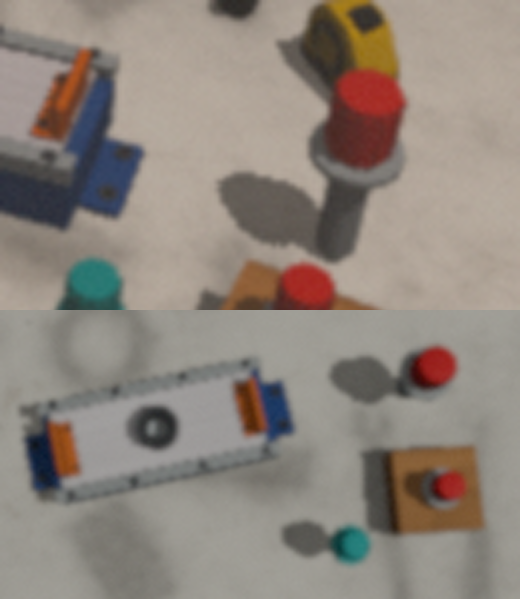

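Red candidates in the top view: the big loose pin at (546,297) and the smaller one standing in the wooden stand at (555,360). A turquoise pin at (502,392) is ruled out by colour. The crop confirms that the red pin in the stand is the smaller one, so that is the pin meant. Moving towards it, with a look at the jig on the way.

>>> {"fn": "arm_command", "kwargs": {
  "commands": [
    [[-4.1,-2.2,0,0,0,0,8.8],[-4.1,-2.2,0,0,0,0,8.8],[-4.1,-2.2,0,0,0,0,8.8],[-4.1,-2.2,0,0,0,0,8.8],[-4.1,-2.2,0,0,0,0,8.8],[-4.1,-2.2,0,0,0,0,8.8],[-4.1,-2.2,0,0,0,0,8.8],[-4.1,-2.2,0,0,0,0,8.8]]
  ]
}}

```text
clock: 0.9
eef_pos: [0.4721, 0.3302, 0.2385]
orientation: [[-0.939, 0.344, -0.0], [0.344, 0.939, -0.0], [0.0, -0.0, -1.0]]
contact_force: [0.4, 0.5, -1.3]
grip_width: 0.0881
grip_force: 0.0
```

>>> {"fn": "arm_command", "kwargs": {
  "commands": [
    [[-2,-4.3,0,0,0,0,8.8],[-2,-4.3,0,0,0,0,8.8],[-2,-4.3,0,0,0,0,8.8],[-2,-4.3,0,0,0,0,8.8],[-2,-4.3,0,0,0,0,8.8],[-2,-4.3,0,0,0,0,8.8],[-2,-4.3,0,0,0,0,8.8],[0,0,0,0,0,0,8.8],[0,0,0,0,0,0,8.8]]
  ]
}}

```text
clock: 1.8
eef_pos: [0.4987, 0.0004, 0.2385]
orientation: [[-0.938, 0.347, -0.0], [0.347, 0.938, 0.0], [0.001, -0.0, -1.0]]
contact_force: [-0.6, 0.9, 0.3]
grip_width: 0.0879
grip_force: 0.0
```

Run:
```python
from h import *
o=get_obs();s=snapshot('wrist');np.save('w1.npy',dict(s=s,o=o),allow_pickle=True)
print(o['clock'],o['eef_pos'],np.round(s['T_tool_cam'],3))
save('w1',s['image'])
```

```text
1.8 [4.98731032e-01 3.55898500e-04 2.38527463e-01] [[-0.    -0.964 -0.267  0.069]
 [ 1.    -0.    -0.    -0.001]
 [-0.    -0.267  0.964 -0.146]
 [ 0.     0.     0.     1.   ]]
```

View pics/w1.png

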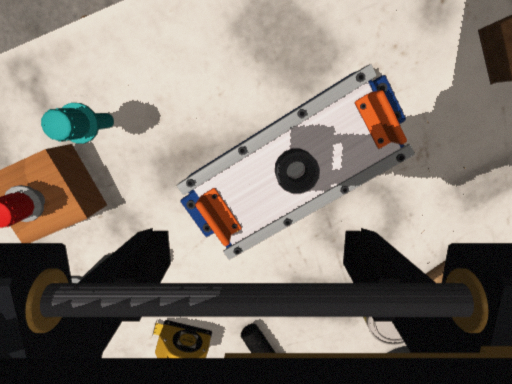

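The wrist view shows the collar at (297,171), the orange lugs at (381,118) and (218,217), and the stand with the pin at the left (15,205).

Run:
```python
from h import *
d=np.load('w1.npy',allow_pickle=True).item();s,o=d['s'],d['o']
im=s['image'];h=cv2.cvtColor(im,cv2.COLOR_RGB2HSV)
m=((h[...,2]<75)).astype(np.uint8);m[225:]=0
N,L,st,c=cv2.connectedComponentsWithStats(m); i=L[171,280]
(e,ax,an)=cv2.fitEllipse(max(cv2.findContours((L==i).astype(np.uint8),0,1)[0],key=len)); print(st[i],e,ax)
C=ray(s,*e,.079,o);print('collar',C)
m=((h[...,0]>4)&(h[...,0]<14)&(h[...,1]>200)&(h[...,2]>150)).astype(np.uint8)
N,L,st,c=cv2.connectedComponentsWithStats(m);P=[]
for i in range(1,N):
    if st[i,4]>300 and c[i][0]>150: p=ray(s,*c[i],.075,o);P.append(p);print(st[i],c[i],p,np.linalg.norm((p-C)[:2]))
# screw heads give rail direction: rough corners of rails
for a,b in (((192,183),(361,77)),((237,251),(401,157))):
    v=ray(s,*b,.06,o)-ray(s,*a,.06,o);print('rail dir',v[:2]/np.linalg.norm(v[:2]),np.linalg.norm(v), (ray(s,*b,.06,o)+ray(s,*a,.06,o))/2)
v=P[0]-P[1];print('lugdir',v[:2]/np.linalg.norm(v[:2]))
```

```text
[ 275  148   45   45 1373] (296.812255859375, 170.31411743164062) (42.372314453125, 44.70186996459961)
collar [0.50492814 0.03955871 0.079     ]
[356  95  24  37 375] [367.832      112.40266667] [0.47618228 0.1206361  0.075     ] 0.0860224778506297
rail dir [-0.2010507   0.97958084] 0.1993946302985168 [0.4637812  0.03008728 0.06      ]
rail dir [-0.19886006  0.98002789] 0.2014097232476498 [0.55349236 0.04721394 0.06      ]Traceback (most recent call last):
  File "<stdin>", line 15, in <module>
IndexError: list index out of range
```

>>> {"fn": "arm_command", "kwargs": {
  "commands": [
    [[-0.4,-4,0,0,0,0,8.8],[-0.4,-4,0,0,0,0,8.8],[-0.4,-4,0,0,0,0,8.8],[1,-4,0,0,0,0,8.8],[2,-4,0,0,0,0,8.8],[0,0,0,0,0,0,8.8],[0,0,0,0,0,0,8.8]]
  ]
}}

```text
clock: 2.55
eef_pos: [0.4135, -0.1792, 0.2387]
orientation: [[-0.939, 0.344, 0.0], [0.344, 0.939, 0.001], [-0.0, 0.001, -1.0]]
contact_force: [0.6, 0.6, 0.6]
grip_width: 0.0881
grip_force: 0.0
```

Run:
```python
from h import *
o=get_obs();s=snapshot('wrist');np.save('w2.npy',dict(s=s,o=o),allow_pickle=True)
save('w2',s['image'])
im=s['image'];h=cv2.cvtColor(im,cv2.COLOR_RGB2HSV)
m=(((h[...,0]<5)|(h[...,0]>174))&(h[...,1]>170)&(h[...,2]>90)).astype(np.uint8)
N,L,st,c=cv2.connectedComponentsWithStats(m)
for i in range(1,N):
    if st[i,4]>100: print(st[i],c[i],ray(s,*c[i],.102,o),ray(s,*c[i],.09,o))
```

```text
[192 216  29  28 611] [205.92307692 229.87397709] [ 0.43958642 -0.24114899  0.102     ] [ 0.44346186 -0.24474801  0.09      ]
[241 318  39  35 903] [258.5282392  339.48394241] [ 0.5746351  -0.23663564  0.102     ] [ 0.5842457  -0.24004298  0.09      ]
```

View pics/w2.png

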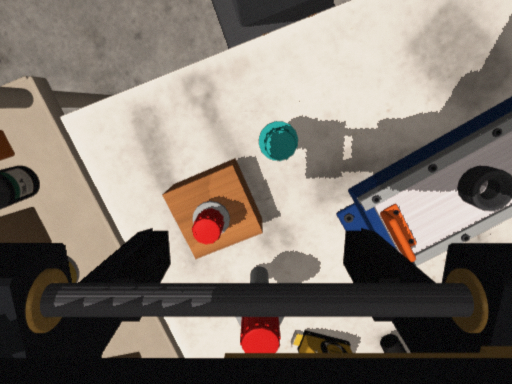

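The small red head is at (206,230), standing on the grey flange in the stand. Lining up and descending.

>>> {"fn": "arm_command", "kwargs": {
  "commands": [
    [[-2.3,-2.5,0,0,0,0,8.8],[-2.3,-2.5,0,0,0,0,8.8],[0,0,4,0,0,0,8.8],[0,0,4,0,0,0,8.8],[0,0,0,0,0,0,8.8],[0,0,0,0,0,0,8.8]]
  ]
}}

```text
clock: 3.2
eef_pos: [0.44, -0.2418, 0.1589]
orientation: [[-0.94, 0.342, -0.001], [0.342, 0.94, 0.001], [0.001, 0.0, -1.0]]
contact_force: [0.7, -0.4, 1.2]
grip_width: 0.0882
grip_force: 0.0
```

Run:
```python
from h import *
o=get_obs();s=snapshot('wrist')
im=s['image'];h=cv2.cvtColor(im,cv2.COLOR_RGB2HSV);save('w3',im)
m=(((h[...,0]<5)|(h[...,0]>174))&(h[...,1]>170)&(h[...,2]>90)).astype(np.uint8)
N,L,st,c=cv2.connectedComponentsWithStats(m)
for i in range(1,N):
    if st[i,4]>100: print(st[i],c[i],ray(s,*c[i],.102,o),ray(s,*c[i],.09,o))
print(o['eef_pos'])
```

```text
[ 238  195   41   36 1107] [257.97289973 212.39295393] [ 0.44064923 -0.24179803  0.102     ] [ 0.44453211 -0.24314074  0.09      ]
[302 318  43  35 364] [314.46703297 338.56593407] [ 0.55093171 -0.23595387  0.102     ] [ 0.56133975 -0.2369508   0.09      ]
[ 0.43999093 -0.24181798  0.15890031]
```

Aligned to within 1 mm. Descending and gripping.

>>> {"fn": "arm_command", "kwargs": {
  "commands": [
    [[0,0,3,0,0,0,8.8],[0,0,3,0,0,0,8.8],[0,0,2.6,0,0,0,8.8],[0,0,0,0,0,0,8.8],[0,0,0,0,0,0,2],[0,0,0,0,0,0,2],[0,0,0,0,0,0,2],[0,0,0,0,0,0,2],[0,0,0,0,0,0,2],[0,0,0,0,0,0,2]]
  ],
  "squeeze": 30
}}

```text
clock: 4.25
eef_pos: [0.4392, -0.2432, 0.073]
orientation: [[-0.939, 0.345, 0.0], [0.345, 0.939, -0.0], [-0.0, 0.0, -1.0]]
contact_force: [-0.6, 1.6, 0.2]
grip_width: 0.0419
grip_force: 0.0
```

>>> {"fn": "arm_command", "kwargs": {
  "commands": [
    [[0,0,0,0,0,0,2],[0,0,-1,0,0,0,2],[0,0,-2,0,0,0,2],[0,0,-3,0,0,0,2],[0,0,-3,0,0,0,2],[0,0,-3,0,0,0,2],[0,0,0,0,0,0,2]]
  ]
}}

```text
clock: 4.95
eef_pos: [0.4411, -0.2445, 0.1966]
orientation: [[-0.939, 0.345, 0.006], [0.345, 0.939, -0.002], [-0.007, -0.0, -1.0]]
contact_force: [0.3, -0.7, -1.9]
grip_width: 0.0272
grip_force: 29.9
```

>>> {"fn": "arm_command", "kwargs": {
  "commands": [
    [[0.5,4.1,0,0,0,0,2],[0.5,4.1,0,0,0,0,2],[0.5,4.1,0,0,0,0,2],[0.6,4.1,0,0,0,0,2],[0.6,4.1,0,0,0,0,2],[0.5,4.1,0,0,0,0,2],[0.5,4.1,0,0,0,0,2],[0,0,0,0,0,0,2],[0,0,0,0,0,0,2],[0,0,0,0,0,0,2]]
  ]
}}

```text
clock: 5.95
eef_pos: [0.5026, 0.0375, 0.1923]
orientation: [[-0.938, 0.346, -0.001], [0.346, 0.938, -0.001], [0.001, -0.001, -1.0]]
contact_force: [0.1, -0.9, -1.4]
grip_width: 0.0271
grip_force: 29.9
```

Run:
```python
from h import *
o=get_obs();s=snapshot('wrist');b=snapshot('scene');np.save('w4.npy',dict(s=s,o=o,b=b),allow_pickle=True)
print(o['eef_pos'],o['orientation'])
w=cv2.resize(s['image'],(512,384))
c=cv2.resize(b['image'][130:250,190:330],(448,384),interpolation=2)
save('w4',cv2.resize(np.hstack([w,c]),(800,320)))
```

```text
[0.50255933 0.03747427 0.1922537 ] [[-9.38201273e-01  3.46087854e-01 -1.25218322e-03]
 [ 3.46089083e-01  9.38201178e-01 -9.46811781e-04]
 [ 8.47119715e-04 -1.32166696e-03 -9.99998768e-01]]
```

View pics/w4.png

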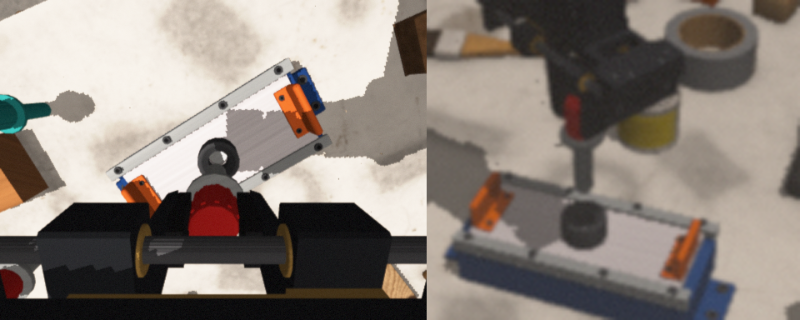

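The pin is held upright, with its shank above the dark collar. Inserting gently.

>>> {"fn": "arm_command", "kwargs": {
  "commands": [
    [[-0.2,0.3,1,0,0,0,2],[0,0,1.5,0,0,0,2],[0,0,1.2,0,0,0,2],[0,0,0.8,0,0,0,2],[0,0,0.6,0,0,0,2],[0,0,0.6,0,0,0,2],[0,0,0,0,0,0,2]]
  ]
}}

```text
clock: 6.75
eef_pos: [0.5058, 0.041, 0.1351]
orientation: [[-0.939, 0.345, -0.001], [0.345, 0.939, -0.0], [0.001, -0.001, -1.0]]
contact_force: [-0.4, -0.4, -1.2]
grip_width: 0.0267
grip_force: 29.9
```

>>> {"fn": "arm_command", "kwargs": {
  "commands": [
    [[0,0,0.4,0,0,0,2],[0,0,0.4,0,0,0,2],[0,0,0.4,0,0,0,2],[0,0,0,0,0,0,2],[0,0,0,0,0,0,2]]
  ]
}}

```text
clock: 7.25
eef_pos: [0.506, 0.0411, 0.1236]
orientation: [[-0.939, 0.345, -0.0], [0.345, 0.939, -0.0], [0.0, -0.0, -1.0]]
contact_force: [-0.8, -0.2, -2.6]
grip_width: 0.0271
grip_force: 29.9
```

>>> {"fn": "arm_command", "kwargs": {
  "commands": [
    [[0,0,0.3,0,0,0,2],[0,0,0.2,0,0,0,2],[0,0,0,0,0,0,2]]
  ]
}}

```text
clock: 7.55
eef_pos: [0.5094, 0.0409, 0.1223]
orientation: [[-0.939, 0.345, 0.006], [0.345, 0.939, 0.001], [-0.005, 0.003, -1.0]]
contact_force: [-6.3, -3.4, 30.7]
grip_width: 0.0274
grip_force: 30.0
```

>>> {"fn": "arm_command", "kwargs": {
  "commands": [
    [[0,0,-0.4,0,0,0,2],[0,0,0,0,0,0,2],[0,0,0,0,0,0,2]]
  ]
}}

```text
clock: 7.85
eef_pos: [0.5064, 0.0414, 0.1226]
orientation: [[-0.939, 0.344, 0.001], [0.344, 0.939, 0.0], [-0.0, 0.0, -1.0]]
contact_force: [0.5, 0.1, 2.4]
grip_width: 0.0269
grip_force: 30.0
```

>>> {"fn": "arm_command", "kwargs": {
  "commands": [
    [[0,0,0,0,0,0,5],[0,0,0,0,0,0,8.8],[0,0,0,0,0,0,8.8],[0,0,0,0,0,0,8.8],[0,0,0,0,0,0,8.8],[0,0,0,0,0,0,8.8],[0,0,-3,0,0,0,8.8],[0,0,-4,0,0,0,8.8],[0,0,-4,0,0,0,8.8],[0,0,0,0,0,0,8.8]]
  ]
}}

```text
clock: 8.85
eef_pos: [0.5094, 0.0413, 0.2376]
orientation: [[-0.939, 0.345, 0.009], [0.345, 0.939, 0.002], [-0.008, 0.005, -1.0]]
contact_force: [0.0, 0.0, 0.1]
grip_width: 0.0883
grip_force: 0.0
```

Run:
```python
from h import *
o=get_obs();s=snapshot('wrist');b=snapshot('scene');np.save('w5.npy',dict(s=s,o=o,b=b),allow_pickle=True)
print(o['eef_pos'])
w=cv2.resize(s['image'],(512,384))
c=cv2.resize(b['image'][130:250,190:330],(448,384),interpolation=2)
save('w5',cv2.resize(np.hstack([w,c]),(800,320)))
```

```text
[0.50943644 0.04132114 0.2376268 ]
```

View pics/w5.png

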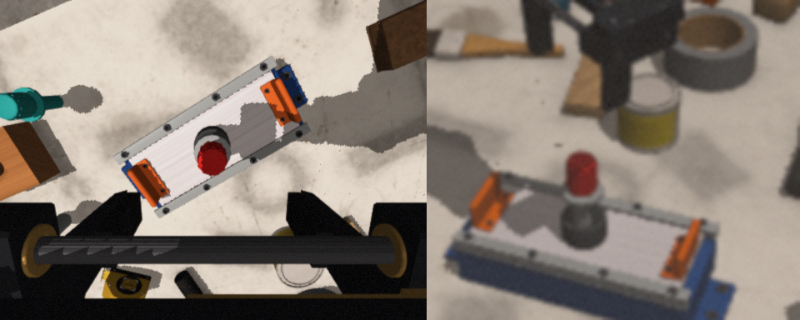

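The pin stands upright in the collar. Next I go outside the left lug and turn the tool, with fingers closed, so that its x axis lies along the jig.

>>> {"fn": "arm_command", "kwargs": {
  "commands": [
    [[2.3,3.8,0,0,0,0,0],[2.3,3.8,0,0,0,0,0],[2.4,3.7,0,0,0,0,0],[0,0,0,0,0,0.146,0],[0,0,0,0,0,0.146,0],[0,0,0,0,0,0.146,0],[0,0,0,0,0,0.146,0],[0,0,0,0,0,0.146,0],[0,0,0,0,0,0.146,0],[0,0,0,0,0,0.146,0]]
  ],
  "squeeze": 5
}}

```text
clock: 9.95
eef_pos: [0.4783, 0.1709, 0.2309]
orientation: [[-0.19, 0.982, -0.003], [0.982, 0.19, -0.002], [-0.001, -0.003, -1.0]]
contact_force: [-0.5, 0.9, 0.1]
grip_width: 0.0101
grip_force: 0.0
```

>>> {"fn": "arm_command", "kwargs": {
  "commands": [
    [[0,0,4,0,0,0,0],[0,0,4,0,0,0,0],[0,0,0,0,0,0,0],[0,0,0,0,0,0,0]]
  ]
}}

```text
clock: 10.35
eef_pos: [0.4786, 0.1707, 0.1521]
orientation: [[-0.195, 0.981, -0.003], [0.981, 0.195, -0.002], [-0.001, -0.003, -1.0]]
contact_force: [-0.1, -0.1, 0.4]
grip_width: 0.0005
grip_force: 0.0
```

```bash
cat > m.py <<'E'
from h import *
# pin head centroid and lugs along jig axis, from the top camera
def red(s,z,o=None,box=None):
    h=cv2.cvtColor(s['image'],cv2.COLOR_RGB2HSV)
    m=(((h[...,0]<5)|(h[...,0]>174))&(h[...,1]>170)&(h[...,2]>90)).astype(np.uint8)
    N,L,st,c=cv2.connectedComponentsWithStats(m)
    return [(st[i].tolist(),np.round(c[i],1),np.round(ray(s,*c[i],z,o),4)) for i in range(1,N) if st[i,4]>25]
if __name__=='__main__':
    o=get_obs();print(o['clock'],o['eef_pos'],o['orientation'][:,0],o['q'],o['contact_force'])
    b=snapshot('scene')
    for r in red(b,.140):
        if 215<r[1][0]<300 and 140<r[1][1]<250: print('scene',r)
E
python3 m.py; python3 -c "
from h import *
b=np.load('w5.npy',allow_pickle=True).item()['b']
from m import red
for r in red(b,.140): print(r)"
```

```text
10.35 [0.47860302 0.170661   0.15206404] [-0.1954185   0.98071908 -0.00130569] [-41.31519263  25.13636119  20.80576387 114.3838796  -12.76194058
  42.82950666  -1.60454249] [-0.05769546 -0.12493917  0.39842899]
scene ([243, 188, 10, 7, 56], array([247.6, 190.9]), array([0.5109, 0.041 , 0.14  ]))
([57, 19, 9, 15, 90], array([60.9, 26.2]), array([1.0458, 1.4053, 0.14  ]))
([361, 122, 13, 8, 70], array([367. , 124.9]), array([ 0.9373, -0.0968,  0.14  ]))
([383, 126, 14, 10, 92], array([389.7, 129.8]), array([ 0.9445, -0.1612,  0.14  ]))
([355, 218, 15, 12, 138], array([362. , 223.1]), array([ 0.5483, -0.2286,  0.14  ]))
```

>>> {"fn": "arm_command", "kwargs": {
  "commands": [
    [[0,0,4,0,0,0,0],[0,0,3,0,0,0,0],[0,0,1.4,0,0,0,0],[-0.4,0,0,0,0,0,0],[-0.4,0,0,0,0,0,0],[-0.3,0,0,0,0,0,0],[-0.2,0,0,0,0,0,0],[-0.2,0,0,0,0,0,0],[0,0,0,0,0,0,0]]
  ]
}}

```text
clock: 11.3
eef_pos: [0.4827, 0.1564, 0.0692]
orientation: [[-0.195, 0.981, 0.001], [0.981, 0.195, 0.0], [0.0, 0.001, -1.0]]
contact_force: [0.3, -0.6, -0.3]
grip_width: 0.0006
grip_force: 0.0
```

>>> {"fn": "arm_command", "kwargs": {
  "commands": [
    [[-0.2,0,0,0,0,0,0],[-0.2,0,0,0,0,0,0],[-0.2,0,0,0,0,0,0],[-0.2,0,0,0,0,0,0],[-0.2,0,0,0,0,0,0]]
  ]
}}

```text
clock: 11.8
eef_pos: [0.4842, 0.1475, 0.0688]
orientation: [[-0.197, 0.98, -0.0], [0.98, 0.197, 0.001], [0.001, -0.0, -1.0]]
contact_force: [-1.5, 4.7, 1.6]
grip_width: 0.0004
grip_force: 2.1
```

>>> {"fn": "arm_command", "kwargs": {
  "commands": [
    [[-0.2,0,0,0,0,0,0],[-0.2,0,0,0,0,0,0],[-0.2,0,0,0,0,0,0],[-0.2,0,0,0,0,0,0],[-0.2,0,0,0,0,0,0],[-0.2,0,0,0,0,0,0],[-0.2,0,0,0,0,0,0],[-0.2,0,0,0,0,0,0]]
  ]
}}

```text
clock: 12.6
eef_pos: [0.4875, 0.1309, 0.0687]
orientation: [[-0.196, 0.981, 0.0], [0.981, 0.196, -0.0], [-0.0, 0.0, -1.0]]
contact_force: [-1.2, 4.9, 2.3]
grip_width: 0.0004
grip_force: 2.1
```

>>> {"fn": "arm_command", "kwargs": {
  "commands": [
    [[-0.15,0,0,0,0,0,0],[-0.15,0,0,0,0,0,0],[-0.15,0,0,0,0,0,0]]
  ]
}}

```text
clock: 12.9
eef_pos: [0.4884, 0.1266, 0.0687]
orientation: [[-0.196, 0.981, 0.0], [0.981, 0.196, 0.0], [-0.0, 0.0, -1.0]]
contact_force: [-0.8, 4.8, 1.7]
grip_width: 0.0005
grip_force: 2.1
```

```bash
python3 m.py
```

```text
12.9 [0.48838715 0.12657094 0.06874491] [-1.95742240e-01  9.80655381e-01 -1.32069402e-05] [-32.77763212  33.0937493   16.64740187 116.9586617  -17.06438986
  32.20576623   7.13291686] [-0.81090178  4.80755983  1.72654368]
scene ([254, 190, 10, 11, 70], array([258.6, 193.9]), array([0.5151, 0.0129, 0.14  ]))
```

>>> {"fn": "arm_command", "kwargs": {
  "commands": [
    [[-0.1,0,0,0,0,0,0],[-0.1,0,0,0,0,0,0],[-0.1,0,0,0,0,0,0],[-0.1,0,0,0,0,0,0]]
  ]
}}

```text
clock: 13.35
eef_pos: [0.4892, 0.1227, 0.0688]
orientation: [[-0.196, 0.981, 0.0], [0.981, 0.196, 0.0], [-0.0, 0.0, -1.0]]
contact_force: [-0.2, 3.2, 1.5]
grip_width: 0.0004
grip_force: 2.1
```

```bash
python3 m.py
```

```text
13.35 [0.48915812 0.12269537 0.06876132] [-1.95783234e-01  9.80647197e-01 -5.04850283e-06] [-32.31659136  33.07405953  16.62550171 116.9890333  -17.04252964
  32.18664072   7.56425246] [-0.24663844  3.15943929  1.53968018]
scene ([255, 190, 10, 14, 72], array([260.1, 194.8]), array([0.514 , 0.0081, 0.14  ]))
```

>>> {"fn": "arm_command", "kwargs": {
  "commands": [
    [[-0.1,0,0,0,0,0,0],[-0.1,0,0,0,0,0,0],[-0.1,0,0,0,0,0,0],[-0.1,0,0,0,0,0,0]]
  ]
}}

```text
clock: 13.8
eef_pos: [0.49, 0.1188, 0.0688]
orientation: [[-0.196, 0.981, 0.0], [0.981, 0.196, 0.0], [-0.0, 0.0, -1.0]]
contact_force: [-0.3, 4.3, 1.3]
grip_width: 0.0005
grip_force: 2.1
```

```bash
python3 m.py
```

```text
13.8 [0.48996001 0.11878222 0.06875193] [-1.95760528e-01  9.80651730e-01 -4.67651369e-06] [-31.84864598  33.06063286  16.60259842 117.01239604 -17.0213945
  32.16821866   7.99743551] [-0.34084811  4.30060545  1.25127788]
scene ([257, 191, 10, 12, 75], array([261.9, 195.2]), array([0.5153, 0.0039, 0.14  ]))
```

>>> {"fn": "arm_command", "kwargs": {
  "commands": [
    [[-0.1,0,0,0,0,0,0],[-0.1,0,0,0,0,0,0],[-0.1,0,0,0,0,0,0],[-0.1,0,0,0,0,0,0]]
  ]
}}

```text
clock: 14.25
eef_pos: [0.4907, 0.1148, 0.0688]
orientation: [[-0.196, 0.981, 0.0], [0.981, 0.196, 0.0], [-0.0, 0.0, -1.0]]
contact_force: [-0.9, 4.0, 1.1]
grip_width: 0.0005
grip_force: 2.1
```

```bash
python3 m.py
```

```text
14.25 [0.4907417  0.11483168 0.06876022] [-1.95735701e-01  9.80656686e-01 -4.46433585e-06] [-31.37839957  33.046675    16.58220023 117.03322909 -17.00025067
  32.15565364   8.43448202] [-0.9014244   3.99524472  1.11903638]
scene ([258, 191, 11, 9, 66], array([263.1, 194.7]), array([0.5182, 0.0025, 0.14  ]))
```

>>> {"fn": "arm_command", "kwargs": {
  "commands": [
    [[-0.1,0,0,0,0,0,0],[-0.1,0,0,0,0,0,0],[-0.1,0,0,0,0,0,0]]
  ]
}}

```text
clock: 14.6
eef_pos: [0.4913, 0.1119, 0.0687]
orientation: [[-0.196, 0.981, 0.0], [0.981, 0.196, 0.0], [0.0, 0.0, -1.0]]
contact_force: [-0.7, 4.2, 1.7]
grip_width: 0.0005
grip_force: 2.1
```

```bash
python3 m.py
```

```text
14.6 [0.49129981 0.11194919 0.06872744] [-1.95826978e-01  9.80638463e-01  1.55374797e-05] [-31.03017128  33.04182263  16.56225176 117.04537658 -16.98496442
  32.14622061   8.76027005] [-0.66035598  4.17284436  1.71923969]
scene ([260, 191, 10, 11, 66], array([264.5, 195.2]), array([ 0.5182, -0.0014,  0.14  ]))
```

>>> {"fn": "arm_command", "kwargs": {
  "commands": [
    [[-0.1,0,0,0,0,0,0],[-0.1,0,0,0,0,0,0],[-0.1,0,0,0,0,0,0]]
  ]
}}

```text
clock: 14.95
eef_pos: [0.4919, 0.109, 0.0688]
orientation: [[-0.196, 0.981, 0.0], [0.981, 0.196, 0.0], [-0.0, 0.0, -1.0]]
contact_force: [0.8, 4.8, 0.1]
grip_width: 0.0006
grip_force: 2.1
```

>>> {"fn": "arm_command", "kwargs": {
  "commands": [
    [[-0.1,0,0,0,0,0,0],[-0.1,0,0,0,0,0,0]]
  ]
}}

```text
clock: 15.15
eef_pos: [0.4923, 0.107, 0.0687]
orientation: [[-0.196, 0.981, 0.0], [0.981, 0.196, -0.0], [-0.0, 0.0, -1.0]]
contact_force: [-0.3, 4.5, 0.5]
grip_width: 0.0008
grip_force: 2.1
```

```bash
python3 m.py
```

```text
15.15 [0.49229964 0.10698615 0.06874917] [-1.95745446e-01  9.80654740e-01 -2.97379392e-05] [-30.44049433  33.02854681  16.53899448 117.06049293 -16.95512388
  32.13476453   9.30276828] [-0.28429844  4.49248082  0.53049689]
scene ([262, 192, 10, 8, 64], array([266.5, 195.4]), array([ 0.5202, -0.0058,  0.14  ]))
```

Nothing dropped over the full travel that way, so the hole is on the other side. Moving over to the other lug.

>>> {"fn": "arm_command", "kwargs": {
  "commands": [
    [[1.5,0,0,0,0,0,0],[0,0,-4,0,0,0,0],[0,0,-5,0,0,0,0],[0,0,-4.5,0,0,0,0]]
  ]
}}

```text
clock: 15.6
eef_pos: [0.4888, 0.1199, 0.205]
orientation: [[-0.194, 0.981, -0.001], [0.981, 0.194, -0.002], [-0.002, -0.002, -1.0]]
contact_force: [0.1, 0.1, -0.4]
grip_width: 0.0007
grip_force: 0.0
```

>>> {"fn": "arm_command", "kwargs": {
  "commands": [
    [[-4.4,0,0,0,0,0,0],[-4.4,0,0,0,0,0,0],[-4.4,0,0,0,0,0,0],[-4.4,0,0,0,0,0,0],[-4.4,0,0,0,0,0,0],[-4.4,0,0,0,0,0,0],[0,0,0,0,0,0,0],[0,0,0,0,0,0,0]]
  ]
}}

```text
clock: 16.4
eef_pos: [0.5398, -0.1392, 0.2032]
orientation: [[-0.192, 0.981, -0.002], [0.981, 0.192, -0.001], [-0.001, -0.002, -1.0]]
contact_force: [0.3, 1.0, -0.3]
grip_width: 0.0004
grip_force: 0.0
```

Run:
```python
from m import *
o=get_obs();s=snapshot('wrist');print(o['eef_pos'],o['orientation'][:,0])
for r in red(s,.144,o): print(r)
im=s['image'];h=cv2.cvtColor(im,cv2.COLOR_RGB2HSV)
m=((h[...,0]>4)&(h[...,0]<14)&(h[...,1]>200)&(h[...,2]>60)).astype(np.uint8)
N,L,st,c=cv2.connectedComponentsWithStats(m)
for i in range(1,N):
    if st[i,4]>200: print('lug',st[i],c[i],ray(s,*c[i],.075,o))
save('w6',im)
```

```text
[ 0.53981716 -0.13919638  0.20323445] [-1.91885563e-01  9.81417065e-01 -6.89880267e-04]
([241, 0, 44, 24, 540], array([258.5,   7.8]), array([ 0.5166, -0.0187,  0.144 ]))
([495, 155, 11, 11, 94], array([500. , 160.4]), array([ 0.6888, -0.0759,  0.144 ]))
([236, 317, 36, 15, 316], array([253. , 324.9]), array([ 0.5542, -0.2312,  0.144 ]))
lug [ 230  127   64   25 1262] [262.56656101 138.69413629] [ 0.5361835  -0.09847375  0.075     ]
lug [ 76 334  34  19 425] [ 94.51529412 344.08235294] [ 0.40618489 -0.33955318  0.075     ]
```

View pics/w6.png

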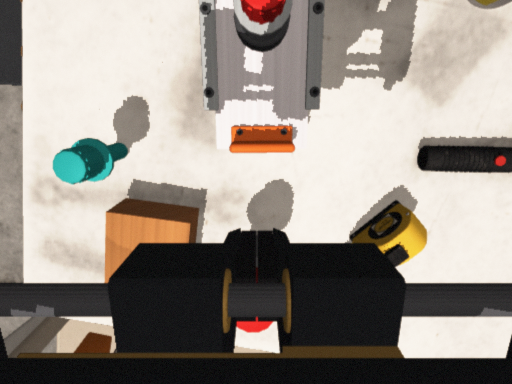

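The lug sits at (262,139), straight ahead of the fingers. The big pin behind and the tape measure are clear of them. Descending and pushing.

>>> {"fn": "arm_command", "kwargs": {
  "commands": [
    [[0,0,4,0,0,0,0],[0,0,4,0,0,0,0],[0,0,3.5,0,0,0,0],[0,0,2,0,0,0,0],[0.5,0,0,0,0,0,0],[0.4,0,0,0,0,0,0],[0.3,0,0,0,0,0,0],[0.2,0,0,0,0,0,0],[0,0,0,0,0,0,0]]
  ]
}}

```text
clock: 17.35
eef_pos: [0.5389, -0.1228, 0.0697]
orientation: [[-0.197, 0.98, 0.002], [0.98, 0.197, 0.0], [-0.0, 0.002, -1.0]]
contact_force: [0.4, 0.8, -0.1]
grip_width: 0.0002
grip_force: 0.0
```

>>> {"fn": "arm_command", "kwargs": {
  "commands": [
    [[0.2,0,0,0,0,0,0],[0.2,0,0,0,0,0,0],[0.2,0,0,0,0,0,0],[0.2,0,0,0,0,0,0],[0.2,0,0,0,0,0,0],[0.2,0,0,0,0,0,0],[0.2,0,0,0,0,0,0],[0.2,0,0,0,0,0,0]]
  ]
}}

```text
clock: 18.15
eef_pos: [0.5353, -0.1078, 0.0689]
orientation: [[-0.196, 0.981, 0.0], [0.981, 0.196, -0.0], [-0.0, 0.0, -1.0]]
contact_force: [0.8, -3.6, 3.6]
grip_width: 0.0006
grip_force: 2.1
```

>>> {"fn": "arm_command", "kwargs": {
  "commands": [
    [[0.3,0,0,0,0,0,0],[0.3,0,0,0,0,0,0],[0.3,0,0,0,0,0,0],[0.3,0,0,0,0,0,0],[0.3,0,0,0,0,0,0],[0.3,0,0,0,0,0,0],[0.3,0,0,0,0,0,0],[0.3,0,0,0,0,0,0],[0.2,0,0,0,0,0,0],[0.2,0,0,0,0,0,0]]
  ]
}}

```text
clock: 19.15
eef_pos: [0.5297, -0.08, 0.0687]
orientation: [[-0.196, 0.981, 0.0], [0.981, 0.196, 0.0], [-0.0, 0.0, -1.0]]
contact_force: [2.5, -5.0, 2.6]
grip_width: 0.0005
grip_force: 2.1
```

>>> {"fn": "arm_command", "kwargs": {
  "commands": [
    [[0.2,0,0,0,0,0,0],[0.2,0,0,0,0,0,0],[0.2,0,0,0,0,0,0],[0.2,0,0,0,0,0,0],[0.2,0,0,0,0,0,0],[0.2,0,0,0,0,0,0],[0.2,0,0,0,0,0,0],[0.2,0,0,0,0,0,0]]
  ]
}}

```text
clock: 19.95
eef_pos: [0.5265, -0.0644, 0.0687]
orientation: [[-0.196, 0.981, 0.0], [0.981, 0.196, -0.0], [-0.0, 0.0, -1.0]]
contact_force: [3.1, -3.3, 2.7]
grip_width: 0.0003
grip_force: 2.1
```

```bash
python3 m.py
```

```text
19.95 [ 0.52650648 -0.06437678  0.06872039] [-1.95735201e-01  9.80656783e-01 -6.34578244e-05] [-13.95738082  35.51990716  20.87593207 113.4002349  -21.28707863
  34.76283111  32.32276374] [ 3.05607512 -3.25106794  2.68889091]
```

>>> {"fn": "arm_command", "kwargs": {
  "commands": [
    [[0.15,0,0,0,0,0,0],[0.15,0,0,0,0,0,0],[0.15,0,0,0,0,0,0],[0.15,0,0,0,0,0,0],[0.15,0,0,0,0,0,0],[0.15,0,0,0,0,0,0]]
  ]
}}

```text
clock: 20.6
eef_pos: [0.5247, -0.0556, 0.0687]
orientation: [[-0.196, 0.981, 0.0], [0.981, 0.196, -0.0], [-0.0, 0.0, -1.0]]
contact_force: [3.0, -3.8, 1.2]
grip_width: 0.0006
grip_force: 2.3
```

>>> {"fn": "arm_command", "kwargs": {
  "commands": [
    [[0.1,0,0,0,0,0,0],[0.1,0,0,0,0,0,0],[0.1,0,0,0,0,0,0],[0.1,0,0,0,0,0,0]]
  ]
}}

```text
clock: 21.0
eef_pos: [0.5239, -0.0515, 0.0687]
orientation: [[-0.196, 0.981, -0.0], [0.981, 0.196, 0.0], [0.0, -0.0, -1.0]]
contact_force: [3.1, -3.3, 0.8]
grip_width: 0.0001
grip_force: 1.7
```

Run:
```python
from m import *
b=snapshot('scene');t=snapshot('top');w=snapshot('wrist')
for s in(b,t,w): print([(r[0],r[1]) for r in red(s,.14)])
save('w7',np.hstack([cv2.resize(b['image'][130:250,190:330],(448,384),interpolation=2),cv2.resize(w['image'][:240],(340,384))]))
```

```text
[([361, 122, 13, 9, 75], array([367.3, 125.1])), ([383, 126, 14, 10, 91], array([389.8, 129.9])), ([355, 218, 15, 13, 142], array([362.2, 223.3]))]
[([284, 42, 13, 12, 124], array([289.7,  47.6])), ([311, 47, 15, 14, 152], array([317.4,  53.8])), ([344, 184, 13, 12, 115], array([350.1, 189.2])), ([238, 206, 8, 8, 53], array([241.6, 209.5]))]
[]
```

View pics/w7.png

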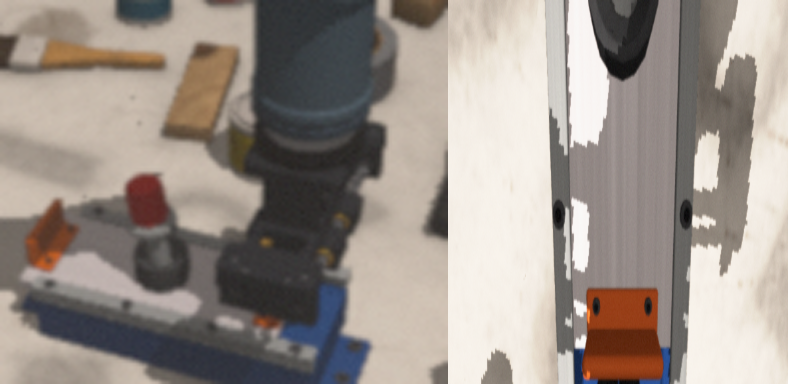

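The pin is still standing, slightly leaned, with its head at about (236,192) in the scene view. Carrying on gently.

```bash
sed -i 's/h\[...,2\]>90/h[...,2]>50/; s/215<r/200<r/' m.py; python3 m.py | grep scene
```

>>> {"fn": "arm_command", "kwargs": {
  "commands": [
    [[0.1,0,0,0,0,0,0],[0.1,0,0,0,0,0,0],[0.1,0,0,0,0,0,0],[0.1,0,0,0,0,0,0]]
  ]
}}

```text
clock: 21.6
eef_pos: [0.5229, -0.0479, 0.0686]
orientation: [[-0.196, 0.981, -0.001], [0.981, 0.196, -0.0], [0.0, -0.001, -1.0]]
contact_force: [2.1, -3.3, -0.8]
grip_width: 0.0004
grip_force: 1.6
```

```bash
python3 m.py | grep scene
```

>>> {"fn": "arm_command", "kwargs": {
  "commands": [
    [[0.1,0,0,0,0,0,0],[0.1,0,0,0,0,0,0],[0.1,0,0,0,0,0,0],[0.1,0,0,0,0,0,0]]
  ]
}}

```text
clock: 22.05
eef_pos: [0.5221, -0.0438, 0.0686]
orientation: [[-0.196, 0.981, -0.001], [0.981, 0.196, 0.0], [0.0, -0.001, -1.0]]
contact_force: [1.3, -3.6, -0.6]
grip_width: 0.0006
grip_force: 1.5
```

```bash
python3 m.py | grep scene
sed -i 's/h\[...,1\]>170/h[...,1]>110/; s/h\[...,0\]<5/h[...,0]<6/; s/>174/>168/' m.py; python3 m.py | grep scene
python3 - <<'E'
from h import *
b=snapshot('scene');h=cv2.cvtColor(b['image'],cv2.COLOR_RGB2HSV);print(h[190:212:4,230:238:3].tolist())
E
```

```text
scene ([231, 193, 12, 16, 151], array([236.5, 200.7]), array([0.4686, 0.0441, 0.14  ]))
[[[13, 33, 141], [15, 35, 175], [15, 35, 187]], [[13, 29, 107], [3, 140, 111], [2, 162, 112]], [[1, 61, 92], [2, 153, 108], [2, 166, 117]], [[4, 37, 103], [1, 145, 102], [1, 166, 118]], [[10, 23, 99], [1, 144, 99], [1, 165, 116]], [[18, 16, 81], [17, 14, 126], [14, 21, 136]]]
```

>>> {"fn": "arm_command", "kwargs": {
  "commands": [
    [[0.1,0,0,0,0,0,0],[0.1,0,0,0,0,0,0],[0.1,0,0,0,0,0,0]]
  ]
}}

```text
clock: 22.5
eef_pos: [0.5216, -0.0413, 0.0687]
orientation: [[-0.195, 0.981, -0.0], [0.981, 0.195, -0.0], [-0.0, -0.0, -1.0]]
contact_force: [-0.8, -3.7, -0.4]
grip_width: 0.0004
grip_force: 2.0
```

```bash
python3 m.py | grep scene
```

```text
scene ([230, 193, 12, 16, 151], array([235.5, 200.4]), array([0.4683, 0.0468, 0.14  ]))
```

The head has dropped 8 px, from about rows 185–201 to 193–209, so the pin appears to have fallen in. I'll back off, go above the head and press it to make sure.

>>> {"fn": "arm_command", "kwargs": {
  "commands": [
    [[-1.5,0,0,0,0,0,0],[0,0,-4,0,0,0,0],[0,0,-5,0,0,0,0],[0,0,-4,0,0,0,0],[0,0,0,0,0,0,0],[4.3,0,0,0,0,0,0],[4.3,0,0,0,0,0,0],[4.3,0,0,0,0,0,0],[0,0,0,0,0,0,0],[0,0,0,0,0,0,0]]
  ]
}}

```text
clock: 23.55
eef_pos: [0.4991, 0.0714, 0.1982]
orientation: [[-0.198, 0.98, -0.001], [0.98, 0.198, 0.0], [0.0, -0.001, -1.0]]
contact_force: [0.4, -0.1, -0.1]
grip_width: 0.0003
grip_force: 0.0
```

```bash
python3 m.py
python3 - <<'E'
from m import *
t=snapshot('top')
for r in red(t,.116):
    if 0.45<r[2][0]<.54 and -.02<r[2][1]<.15: print('top',r)
E
```

```text
23.55 [0.49906715 0.07144607 0.19819967] [-1.98253543e-01  9.80150715e-01  3.30199138e-04] [-34.5226938   20.99408694  26.27897595 113.30122233 -12.26492922
  48.42577374   9.87962917] [ 0.36618225 -0.14607673 -0.1145326 ]
scene ([230, 192, 12, 17, 155], array([235.3, 200. ]), array([0.4691, 0.0478, 0.14  ]))
```

>>> {"fn": "arm_command", "kwargs": {
  "commands": [
    [[0,0,3,0,0,0,0],[0,0,2,0,0,0,0],[0,0,1,0,0,0,0],[0,0,0.5,0,0,0,0],[0,0,0.3,0,0,0,0],[0,0,0,0,0,0,0]]
  ]
}}

```text
clock: 24.25
eef_pos: [0.4999, 0.0705, 0.131]
orientation: [[-0.195, 0.981, 0.001], [0.981, 0.195, 0.0], [-0.0, 0.001, -1.0]]
contact_force: [0.2, 0.1, -0.4]
grip_width: 0.0004
grip_force: 0.0
```

>>> {"fn": "arm_command", "kwargs": {
  "commands": [
    [[0,0,0.3,0,0,0,0],[0,0,0.3,0,0,0,0],[0,0,0.2,0,0,0,0],[0,0,0,0,0,0,0]]
  ]
}}

```text
clock: 24.65
eef_pos: [0.4993, 0.0708, 0.1226]
orientation: [[-0.196, 0.981, -0.0], [0.981, 0.196, -0.0], [0.0, -0.0, -1.0]]
contact_force: [0.0, 0.2, -0.0]
grip_width: 0.0006
grip_force: 0.0
```

>>> {"fn": "arm_command", "kwargs": {
  "commands": [
    [[0,0,0.2,0,0,0,0],[0,0,0.2,0,0,0,0],[0,0,0.1,0,0,0,0],[0,0,0,0,0,0,0]]
  ]
}}

```text
clock: 25.05
eef_pos: [0.5002, 0.0698, 0.1186]
orientation: [[-0.195, 0.981, 0.001], [0.981, 0.195, -0.0], [-0.001, 0.001, -1.0]]
contact_force: [-2.5, -3.9, 10.1]
grip_width: 0.0006
grip_force: 5.2
```

The head top is at z ≈ 0.118 and holds 10 N, which is the fully-home height. Retracting, then one last look.

>>> {"fn": "arm_command", "kwargs": {
  "commands": [
    [[0,0,-2,0,0,0,0],[0,0,-4,0,0,0,0],[0,0,-4,0,0,0,0],[-4,0,0,0,0,0,0],[-4,0,0,0,0,0,0],[0,0,0,0,0,0,0],[0,0,0,0,0,0,0]]
  ]
}}

```text
clock: 25.75
eef_pos: [0.515, -0.0084, 0.2176]
orientation: [[-0.194, 0.981, -0.0], [0.981, 0.194, 0.0], [0.0, -0.0, -1.0]]
contact_force: [0.0, 0.2, -0.6]
grip_width: 0.0005
grip_force: 0.0
```

Run:
```python
from m import *
b=snapshot('scene');o=get_obs();w=snapshot('wrist');print(o['eef_pos'],[r for r in red(w,.118,o)])
save('w8',np.hstack([cv2.resize(b['image'][130:250,190:330],(448,384),interpolation=2),cv2.resize(w['image'][:280],(350,384))]))
```

```text
[ 0.51489516 -0.00714912  0.21746091] [([241, 68, 39, 41, 1167], array([260.2,  88.4]), array([0.5011, 0.0721, 0.118 ])), ([460, 269, 11, 10, 82], array([465.3, 273.2]), array([ 0.7055, -0.0423,  0.118 ]))]
```

View pics/w8.png

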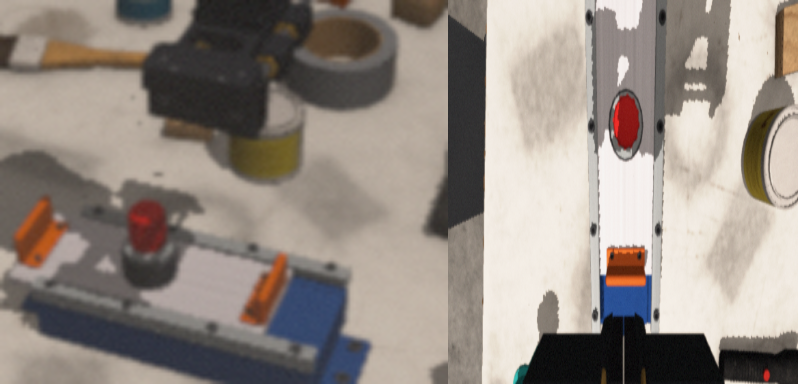

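The picture shows the pin upright at (147,225) with its flange down on the collar, and the gripper clear. Handing in.

```bash
python3 -c "
from cell import *
print(sign_off())"
```

```text
the job is handed in; nothing more can be done
None
```

The locating pin is fully home, flange down on the collar, in the hole on the world +y side of the jig. The robot is clear of everything and the job was handed in at about 26 s.

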